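Shut the loaded parts box and peel a fresh dust cover over it

ROBOT

A 7-joint arm with a two-finger parallel gripper is mounted at the origin on the work surface; the furniture and walls round the work are solid. World frame = base frame: x ahead of the robot, y to its left, z up, the work surface at z = 0. Lengths are in m, angles in rad, forces in N, time in s.
With the tool pointing down it reaches from about 0.425 to 0.825 m from the base axis. Payload 3.6 kg.
Tool frame: the origin (TCP) lies where the fingers leave the gripper's body, on its centre line; the fingertips stand 84 mm ahead of it and the grasp point (between the pads) lies 65 mm ahead of it; z points along the fingers, y is the direction in which the jaws open and shut (so a half turn about z gives the same grasp; the last joint's range is limited). The gripper opens to 93 mm and grips with 3 to 60 N. Pads are 15 mm wide; open, the fingers measure 128 mm over their backs; the gripper's body (75 mm by 188 mm) begins 65 mm behind the grasp point.
Start: joints at [1.179, 0.615, -0.013, 1.423, 0.008, 1.103, -0.04], TCP at [0.232, -0.607, 0.303] pointing down, gripper open.
Joint ranges: [-3.12, 3.12], [-0.3, 2.06], [-1.34, 1.32], [0.26, 2.42], [-1.36, 4.5], [0.01, 1.98], [-2.84, 2.84]. Speed limits (rad/s): [2.79, 2.79, 3.14, 3.14, 3.14, 3.14, 3.14].

INTERFACE

Orientations are given as a rotation vector (axis times angle).
In Python, from rig import r, eyes, recognise, regions_of gives the robot as it stands. The module is installed in compiled form; this text tells all that it offers.
- The arm moves only by the shell command python3 -m creep 'ROWS' [FORCE]. ROWS is JSON, a list of rows, each a list of 7 numbers: the shift along the tool's x, y, z in m, then the turn, a rotation vector about the tool's x, y, z in rad, then the gripper command: -1 is shut, 1 is fully open, values between are in proportion. In form: [[x, y, z, ax, ay, az, gripper], ...]. A call has 1 to 12 rows; each row shifts and turns the pose as measured when the row begins, along the tool's axes as they then stand; what a row does not reach is not made up. A row lasts 1/12 s, in which the tool goes at most 41.7 mm and 7.16 degrees, less where a joint would pass 70% of its speed; a pose out of reach is approached as far as the arm can. A call is refused whole if a number of a shift passes 0.0417 or a number of a turn 0.125, either way. A call with a gripper value outside its range is refused whole. The fingers move at their own pace and stop on an object; FORCE is the grip in N (left out, the last holds). Time passes only in rows, so rows that do not move let the fingers close. It gives the time, the measured TCP pose, the force and the opening at its end, in the units of the state.
- r.read_state(): the state, without advancing time (a new reading comes with each control period).
- eyes.read_camera(name): name is "scene" or "top"; returns the picture (420x560x3 uint8, red, green, blue); there is no depth.
- eyes.get_calibration(name): a dict with "fx", "fy", "cx", "cy" (pixels), "cam_to_world" (4x4, takes a point from camera to world coordinates). Camera axes: x right, y down, z forward; pixel columns grow to the right and rows downward; lengths in m; the calibration is good to about 2 mm. A picture is of the moment at which its call begins. get_calibration takes no time and is no camera call.
- r.close_job(): hands the job in, once; it reports no verdict.
Trained networks look in the newest picture that a camera, given by its name, has taken for a name from the list of things; names that differ only in an ending like _2 or _b are one class to them, and where a whole thing is asked for, a point or a joint stands for the part that bears it (a point fixed in the world has none). Each returns a list of dicts, best first, with "conf" (0 to 1); they miss things now and then, are a little off and sometimes report something else, mostly with a low value. They report only what shows in the picture. A call takes as long as a camera call. They do not tell look-alikes from the thing itself.
- recognise(camera, target): "location" ([x, y, z] in m, in the coordinates of the camera as it stood for that picture, good to about 4 mm: the middle of the surface that is visible of it).
- regions_of(camera, target): "mask" (420x560 bool, what is visible of it).
The state is a dict: "t": time; "joint_positions": joint angles; "joint_vel": joint speeds; "joint_torque": joint torques, N m; "position": TCP position; "orientation": TCP orientation; "force": force on the tool from outside, world axes, zero at the start; "torque": the same for the moment, N m; "gripper_width": finger opening in m.
Only numpy, scipy, OpenCV 4.12 (cv2) and the standard library are available. Lean on these libraries where they do the work, as an engineer would, in place of code of your own. Each camera call takes 0.05 s, during which the arm holds its last target.

TASK

The clear parts box is loaded: shut its lid fully. Then take the top dust cover off the stack of nested covers; it clings to the one below, so peel it by its upright finger tab, raising that corner first while the opposite corner is still down, and leave the rest of the stack standing undisturbed where it is. Finish holding the cover still by its tab, level, centred over the shut box and lined up lengthwise with it, about a hand's breadth above the lid and not touching it; do not put it down or let go, and do not disturb the circuit board, the jar or the side cutters.

Things in the scene. Friction and masses are not known exactly. Their poses are not given: they have to be found in the camera images.
- kit_box: Clear open parts box with a clear hinged lid, fixed to the bench; 69 (x) x 103 (y) x 75 mm high with the lid shut, walls 2 mm. Origin: centre of its underside; z up, y along its long side; the lid's hinge runs along the +x side, so the lid's free edge is at -x when shut.
- kit_box_lid (a joint): Lid angle, rad: 0 fully shut, grows as the lid opens (1.57 = upright, at most 1.92). The lid is a 2 mm sheet, 104 mm along the hinge, 69 mm from hinge to free edge; a stiff light hinge (0.02 Nm), so it stays where it is left. Its back can be pushed with shut fingers.
- box_hinge (a point): Middle of the lid's hinge axis: in the box frame 34 mm to +x and 74 mm up. The hinge axis is the box's y axis.
- box_top (a point): Centre of the top face of the shut lid, 75 mm above the box's underside (a point of the fixed box; it does not move with the lid).
- dust_cover: The top cover: a grey formed plastic cap, open below, about 0.1 kg, 122 (x) x 152 (y) mm over its bottom rim, 34 mm high to its flat top. Origin: centre of the bottom rim's underside; z up. Nested, its origin is 50 mm above the pile's, with the same yaw. The rim is 10 mm high, the walls slope in to a 94 x 124 mm top. An upright finger tab stands on the top at the +x +y corner. It is the only tab on the stack.
- tab (a point): Point to grip on the cover's tab, 52 mm above the cover's origin at x +33, y +48 mm in its frame. The tab is a plate 10 mm thick (12 mm at its top bead) and 24 mm long, standing from 34 to 66 mm above the cover's origin; its length lies along the cover's direction (1, 1) (from the cover's middle to the corner), so it is gripped across, along (1, -1), from above.
- tab_corner (a point): Bottom corner of the cover's rim under the tab: x +61, y +76, z 0 mm in the cover's frame.
- far_corner (a point): The opposite bottom corner of the cover's rim: x -61, y -76, z 0 mm in the cover's frame. The cover hinges up about it when peeled.
- cover_pile: The rest of the stack: five more covers stuck fast together, one loose piece of about 0.95 kg standing on the bench, 122 (x) x 152 (y) mm, rim top 50 mm high. Origin: centre of its underside. Four small sprung snap tongues (two on each long side, at x +-61, y +-50 mm, reaching 69 mm up) catch the top cover's rim, each holding it with about 3 N, together about the weight of the pile; raising one corner frees them in turn.
- board: Bystander: green circuit board on four small feet, 70 x 90 x 16 mm; origin at the centre of its underside.
- jar_dark: Bystander: screw-top jar, 51 mm across, 49 mm high; origin at the centre of its underside.
- cutters: Bystander: side cutters lying flat, 34 x 116 x 10 mm; origin at the centre of the underside.
Not all that is in view belongs to the job. What is shaped like the cover_pile but orange is not meant.

How it is judged:
By the outcome, as a careful person would: the job done as asked, in the order asked, and still so for the second after the job is handed in, while the arm keeps its last pose, push and grip.
It also fails if it takes over 64 s, if anything falls off the work surface, if the arm or the gripper's body presses on something with over 40 N, if the wrist force passes 120 N, or if a joint passes its speed limit or range.

## Working session

There is one attempt and no reset: what is moved stays moved. The work goes in short steps, Python scripts to look and compute and a shell command to move; the robot and the scene stay as the last step left them, time stands still between calls to the robot, and variables do not carry over. Pictures are saved under pics/ and viewed, and the job is handed in when it is done.

```bash
mkdir -p pics
cat > h.py <<'E'
import numpy as np, cv2
from rig import r, eyes, recognise, regions_of
from scipy.spatial.transform import Rotation as R
def snap(cam,name):
    im=eyes.read_camera(cam); cv2.imwrite(f'pics/{name}.png',im[:,:,::-1]); return im
def cal(cam):
    c=eyes.get_calibration(cam); return c,np.array(c['cam_to_world'])
def w2p(cam,p):
    c,T=cal(cam); q=np.linalg.inv(T)@np.r_[p,1]; return np.array([c['fx']*q[0]/q[2]+c['cx'],c['fy']*q[1]/q[2]+c['cy']])
def p2w(cam,uv,z):
    c,T=cal(cam); d=T[:3,:3]@np.array([(uv[0]-c['cx'])/c['fx'],(uv[1]-c['cy'])/c['fy'],1]); o=T[:3,3]
    return o+d*(z-o[2])/d[2]
def loc(cam,t):
    c,T=cal(cam)
    return [(round(d['conf'],2),np.round((T@np.r_[d['location'],1])[:3],4)) for d in recognise(cam,t)]
E
python3 - <<'E'
from h import *
np.set_printoptions(suppress=True,precision=4)
for c in('scene','top'):
    snap(c,c+'0'); print(c,cal(c)[1],{k:v for k,v in cal(c)[0].items() if k!='cam_to_world'})
    for t in('kit_box','kit_box_lid','dust_cover','tab','cover_pile','board','jar_dark','cutters'):
        print(t,[(a,b.tolist(),w2p(c,b).round().tolist()) for a,b in loc(c,t)])
s=r.read_state();print(s)
E
```

```text
scene [[-0.4501 -0.6437  0.6189 -0.2923]
 [-0.8929  0.3168 -0.32    0.6201]
 [ 0.0099 -0.6966 -0.7174  1.0223]
 [ 0.      0.      0.      1.    ]] {'fx': 442.6872066913442, 'fy': 442.6872066913442, 'cx': 279.3573355898829, 'cy': 213.3810490534593}
kit_box [(0.69, [0.5621, -0.1884, 0.0472], [377.0, 176.0])]
kit_box_lid [(0.43, [0.5763, -0.1768, 0.1109], [375.0, 159.0]), (0.28, [0.4577, 0.2413, 0.0324], [276.0, 243.0]), (0.2, [0.567, -0.1853, 0.0484], [375.0, 175.0])]
dust_cover [(0.9, [0.4974, 0.2317, 0.0858], [273.0, 221.0])]
tab [(0.67, [0.4982, 0.2289, 0.0851], [274.0, 220.0])]
cover_pile [(0.73, [0.3406, 0.7037, 0.0732], [123.0, 332.0]), (0.68, [0.4798, 0.023, 0.0635], [337.0, 207.0]), (0.63, [0.2807, 0.2189, 0.0697], [314.0, 277.0])]
board [(0.84, [0.7747, 0.0141, -0.0015], [293.0, 167.0]), (0.62, [0.7675, 0.2332, 0.0498], [237.0, 175.0])]
jar_dark [(0.76, [0.7689, 0.233, 0.0496], [237.0, 175.0])]
cutters [(0.56, [0.7468, -0.225, 0.0087], [354.0, 151.0])]
top [[ 0.1594 -0.8332  0.5294 -0.5632]
 [-0.9871 -0.1256  0.0995 -0.0128]
 [-0.0164 -0.5384 -0.8425  1.8419]
 [ 0.      0.    
[... 468 characters left out ...]
7.0, 173.0])]
jar_dark [(0.54, [0.7734, 0.2269, 0.0468], [289.0, 161.0])]
cutters [(0.54, [0.7557, -0.2279, 0.0062], [393.0, 183.0]), (0.44, [0.7731, 0.2231, 0.0477], [290.0, 161.0])]
{'t': 0.9, 'joint_positions': array([ 1.1795,  0.6149, -0.0126,  1.4234,  0.0081,  1.1034, -0.0404]), 'joint_vel': array([-0.001 ,  0.001 , -0.0004,  0.0005,  0.0005,  0.0006, -0.0011]), 'joint_torque': array([ -0.0005, -45.881 ,   0.2091, -16.6033,  -0.061 ,   0.0131,
         0.    ]), 'position': array([ 0.2319, -0.6072,  0.3028]), 'orientation': array([-3.0894, -0.57  , -0.    ]), 'force': array([-0.0729,  0.3393, -0.555 ]), 'torque': array([ 0.0103,  0.0235, -0.0007]), 'gripper_width': 0.09253530885909889}
```

```bash
ls pics
```

```text
scene0.png
top0.png
```

View pics/scene0.png

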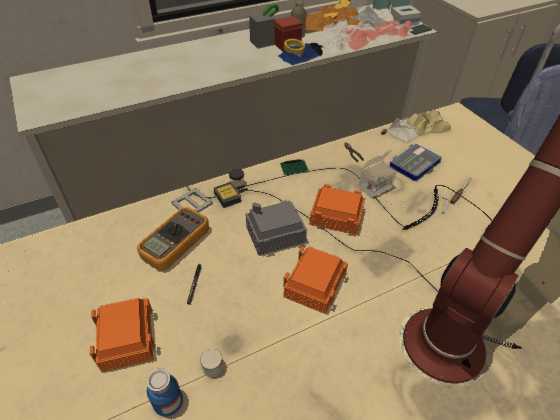

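View pics/top0.png

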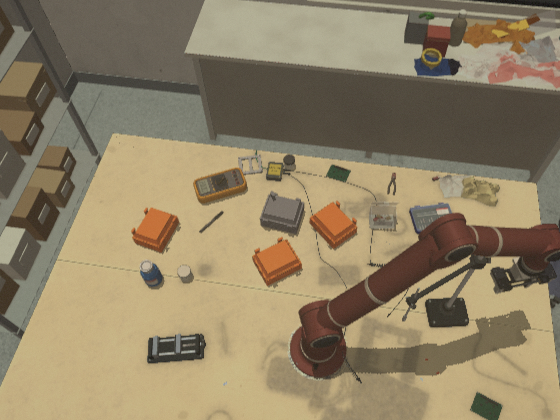

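The grey stack is at scene (276,226) and top (282,212). The orange stacks at scene (337,208), (316,277) and (123,332) are look-alikes, so the grey one fits. The clear box is at scene (377,178) and top (383,217). I'll enlarge crops of both to confirm.

Run:
```python
import cv2,numpy as np
a=cv2.imread('pics/scene0.png');b=cv2.imread('pics/top0.png')
f=lambda i,x,y,w,h,s:cv2.resize(i[y:y+h,x:x+w],None,fx=s,fy=s,interpolation=cv2.INTER_CUBIC)
A=f(a,235,190,80,75,5);B=f(a,345,140,80,75,5)
cv2.imwrite('pics/c1.png',np.hstack([A,B]))
A=f(b,250,182,70,60,5.7);B=f(b,350,182,70,60,5.7)
cv2.imwrite('pics/c2.png',np.hstack([A,B]))
```

```text
(no output)
```

View pics/c1.png

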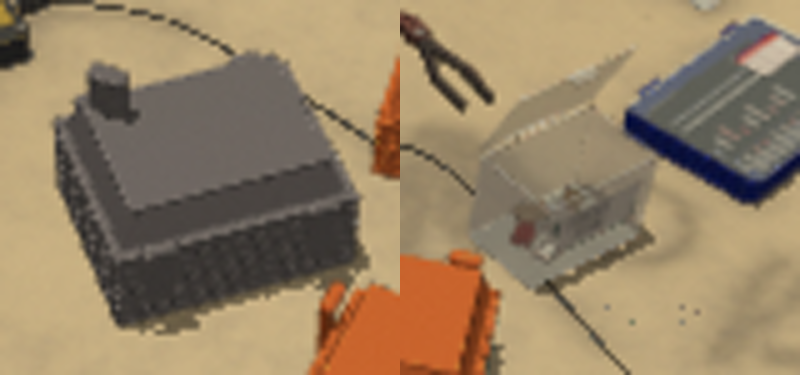

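View pics/c2.png

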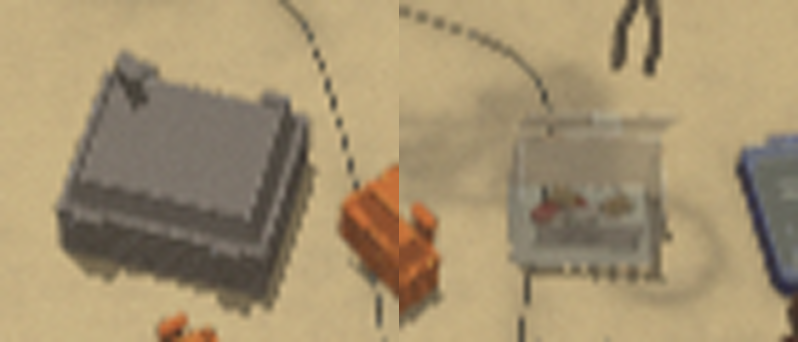

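```bash
cat > fit.py <<'E'
from h import *
from scipy.optimize import minimize
def hullmask(cam,pts,S=4):
    uv=np.array([w2p(cam,p) for p in pts]); m=np.zeros((420*S,560*S),np.uint8)
    cv2.fillConvexPoly(m,cv2.convexHull(((uv+.5)*S-.5).round().astype(np.int32)),1); return m
def box(sx,sy,z,sx2=None,sy2=None,z2=None):
    return [(a*x/2,b*y/2,h) for x,y,h in((sx,sy,z),(sx2 or sx,sy2 or sy,z2)) for a in(-1,1) for b in(-1,1)]
def tabpts():
    d=np.array([1,1])/2**.5;n=np.array([1,-1])/2**.5
    return [(*(np.array([.033,.048])+s*.012*d+t*.006*n),z) for s in(-1,1) for t in(-1,1) for z in(.034,.066)]
COVER=[box(.122,.152,0,z2=.010),box(.122,.152,.010,.094,.124,.034),tabpts()]
def place(pts,p):
    x,y,z,yaw=p; c,s=np.cos(yaw),np.sin(yaw)
    return [(x+c*a-s*b,y+s*a+c*b,z+h) for a,b,h in pts]
def sil(cam,parts,p):
    m=None
    for q in parts:
        k=hullmask(cam,place(q,p)); m=k if m is None else m|k
    return cv2.resize(m.astype(np.float32),(560,420),interpolation=cv2.INTER_AREA)
def fit(masks,parts,p0,free,scale):
    def cost(v):
        p=np.array(p0,float); p[free]+=np.array(v)*scale
        e=0
        for cam,m in masks.items():
            s=sil(cam,parts,p); e+=1-np.minimum(s,m).sum()/np.maximum(s,m).sum()
        return e
    best=None
    for st in(-.3,0,.3):
        v0=np.zeros(len(free)); v0[-1]=st/scale[-1]
        res=minimize(cost,v0,method='Nelder-Mead',options=dict(initial_simplex=np.vstack([v0]+[v0+np.eye(len(free))[i] for i in range(len(free))]),xatol=.01,fatol=1e-4))
        if best is None or res.fun<best.fun: best=res
    p=np.array(p0,float); p[free]+=best.x*scale
    return best.fun,p
E
python3 - <<'E'
from fit import *
M={};N={};K={}
ov={}
for c in('scene','top'):
    im=snap(c,c+'1'); ov[c]=im
    M[c]=regions_of(c,'dust_cover')[0]['mask'].astype(np.float32)
    ks=regions_of(c,'kit_box'); print(c,len(ks),[(round(k['conf'],2),k['mask'].sum(),np.argwhere(k['mask']).mean(0).round()) for k in ks])
    ls=regions_of(c,'kit_box_lid'); print('lid',[(round(k['conf'],2),k['mask'].sum(),np.argwhere(k['mask']).mean(0).round()) for k in ls])
    ps=regions_of(c,'cover_pile'); print('pile',[(round(k['conf'],2),k['mask'].sum(),np.argwhere(k['mask']).mean(0).round()) for k in ps])
    np.savez(f'm_{c}.npz',cover=M[c],box=[k['mask'] for k in ks],lid=[k['mask'] for k in ls],pile=[k['mask'] for k in ps])
for cams in(['scene','top'],['scene'],['top']):
    print(cams,fit({c:M[c] for c in cams},COVER,[.5,.22,.05,-.1],[0,1,3],np.array([.01,.01,.1])))
E
```

```text
scene 1 [(0.76, np.int64(1100), array([176., 376.]))]
lid [(0.53, np.int64(200), array([158., 379.])), (0.29, np.int64(369), array([167., 294.]))]
pile [(0.76, np.int64(2727), array([279., 315.])), (0.69, np.int64(3772), array([334., 122.])), (0.68, np.int64(680), array([241., 277.])), (0.64, np.int64(2011), array([210., 337.])), (0.26, np.int64(314), array([166., 293.]))]
top 1 [(0.87, np.int64(734), array([216., 383.]))]
lid [(0.55, np.int64(70), array([204., 382.]))]
pile [(0.73, np.int64(264), array([226., 281.])), (0.67, np.int64(1341), array([225., 333.])), (0.66, np.int64(1315), array([230., 155.])), (0.6, np.int64(78), array([204., 384.])), (0.57, np.int64(1469), array([262., 276.]))]Traceback (most recent call last):
  File "<stdin>", line 12, in <module>
  File "fit.py", line 30, in fit
    res=minimize(cost,v0,method='Nelder-Mead',options=dict(initial_simplex=np.vstack([v0]+[v0+np.eye(len(free))[i] for i in range(len(free))]),xatol=.01,fatol=1e-4))
    res = _minimize_neldermead(fun, x0, args, callback, bounds=bounds,
                               **options)
    fxr = func(xr)
    fx = function(np.copy(x), *(wrapper_args + args))
  File "fit.py", line 25, in cost
    s=sil(cam,parts,p); e+=1-np.minimum(s,m).sum()/np.maximum(s,m).sum()
  File "fit.py", line 18, in sil
    k=hullmask(cam,place(q,p)); m=k if m is None else m|k
  File "fit.py", line 4, in hullmask
    uv=np.array([w2p(cam,p) for p in pts]); m=np.zeros((420*S,560*S),np.uint8)
                 ~~~^^^^^^^
  File "h.py", line 9, in w2p
    c,T=cal(cam); q=np.linalg.inv(T)@np.r_[p,1]; return np.array([c['fx']*q[0]/q[2]+c['cx'],c['fy']*q[1]/q[2]+c['cy']])
        ~~~^^^^^
  File "h.py", line 7, in cal
    c=eyes.get_calibration(cam); return c,np.array(c['cam_to_world'])
ValueError: time passes only in moves, steps and waits
```

```bash
sed -i 's/^def cal(cam):/import functools\n@functools.lru_cache\ndef cal(cam):/' h.py
cat > lid.py <<'E'
from fit import *
BODY=[box(.069,.103,0,z2=.073)]
def lidpts(a):
    # hinge at (.034,.074); shut dir -x
    return [(.034-np.cos(a)*l, y, .074+np.sin(a)*l) for l in(0,.069) for y in(-.052,.052)]
def silb(cam,x,y,yaw,a):
    m=hullmask(cam,place(BODY[0],(x,y,0,yaw)))|hullmask(cam,place(lidpts(a),(x,y,0,yaw)))
    return cv2.resize(m.astype(np.float32),(560,420),interpolation=cv2.INTER_AREA)
def fitb(masks,v0,free=(0,1,2,3)):
    sc=np.array([.006,.006,.1,.15])
    fr=list(free)
    def cost(v):
        p=np.array(v0,float);p[fr]+=v*sc[fr]; e=0
        for c,m in masks.items():
            s=silb(c,*p); e+=1-np.minimum(s,m).sum()/np.maximum(s,m).sum()
        return e
    n=len(fr)
    res=minimize(cost,np.zeros(n),method='Nelder-Mead',options=dict(initial_simplex=np.vstack([np.zeros(n),np.eye(n)]),xatol=.01,fatol=1e-4))
    p=np.array(v0,float);p[fr]+=res.x*sc[fr]; return res.fun,p
E
python3 - <<'E'
from lid import *
np.set_printoptions(suppress=True,precision=4)
D={c:np.load(f'm_{c}.npz') for c in('scene','top')}
M={c:D[c]['cover'] for c in D}
for cams in(['scene','top'],['scene'],['top']):
    f,p=fit({c:M[c] for c in cams},COVER,[.5,.22,.05,-.1],[0,1,3],np.array([.01,.01,.1])); print(cams,f,p)
    if len(cams)==2: P=p
B={c:D[c]['box'][0].astype(np.float32) for c in D}
best=None
for a in(1.2,1.5,1.8):
  for yaw in(-.2,0.1):
    f,p=fitb(B,[.565,-.188,yaw,a]); print(a,yaw,f,p)
    if best is None or f<best[0]: best=(f,p)
p=best[1]
out=[]
for c,(x0,y0,w,h,s) in dict(scene=(240,135,180,125,4.4)).items():pass
def ov(c,x0,y0,w,h,s):
    im=cv2.imread(f'pics/{c}0.png'); im=cv2.resize(im[y0:y0+h,x0:x0+w],None,fx=s,fy=s,interpolation=cv2.INTER_CUBIC)
    def poly(pts,col):
        uv=((np.array([w2p(c,q) for q in pts])+.5-[x0,y0])*s).astype(np.int32); cv2.polylines(im,[uv],True,col,1)
    o=[0,1,3,2]
    for q in COVER[:2]:
        q=place(q,P); poly([q[i] for i in o],(0,255,0)); poly([q[4+i] for i in o],(0,255,0))
    q=place(COVER[2],P); poly([q[i] for i in(1,3,7,5)],(255,0,255))
    q=place(box(.122,.152,0,z2=.05),P-[0,0,.05,0]); poly([q[i] for i in o],(255,255,0))
    q=place(BODY[0],(p[0],p[1],0,p[2])); poly([q[i] for i in o],(0,0,255)); poly([q[4+i] for i in o],(0,0,255))
    q=place(lidpts(p[3]),(p[0],p[1],0,p[2])); poly([q[i] for i in o],(255,0,0))
    return im
cv2.imwrite('pics/ov1.png',ov('scene',240,135,180,125,4.4)); cv2.imwrite('pics/ov2.png',ov('top',250,170,175,100,4.5))
E
```

```text
['scene', 'top'] 0.12838214635849 [ 0.5159  0.2144  0.05   -0.1075]
['scene'] 0.05845373868942261 [ 0.5166  0.2147  0.05   -0.1146]
['top'] 0.06794005632400513 [ 0.5148  0.2151  0.05   -0.1158]
1.2 -0.2 0.15108400583267212 [ 0.5582 -0.1869  0.124   1.1656]
1.2 0.1 0.1515904664993286 [ 0.5588 -0.188   0.1169  1.1723]
1.5 -0.2 0.1527155041694641 [ 0.5586 -0.1873  0.1404  1.1699]
1.5 0.1 0.14584296941757202 [ 0.5581 -0.1883  0.1065  1.1697]
1.8 -0.2 0.178633451461792 [ 0.556  -0.1863  0.1958  1.2121]
1.8 0.1 0.16449588537216187 [ 0.5587 -0.1874  0.1699  1.1734]
```

View pics/ov1.png

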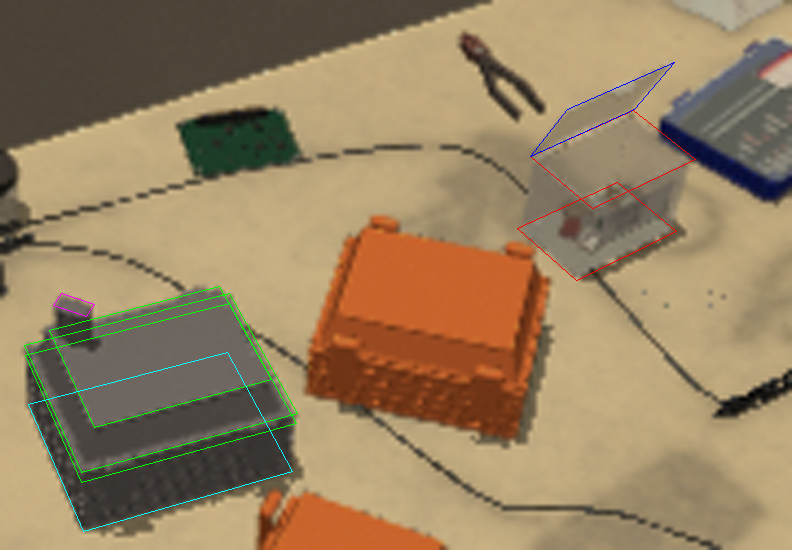

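View pics/ov2.png

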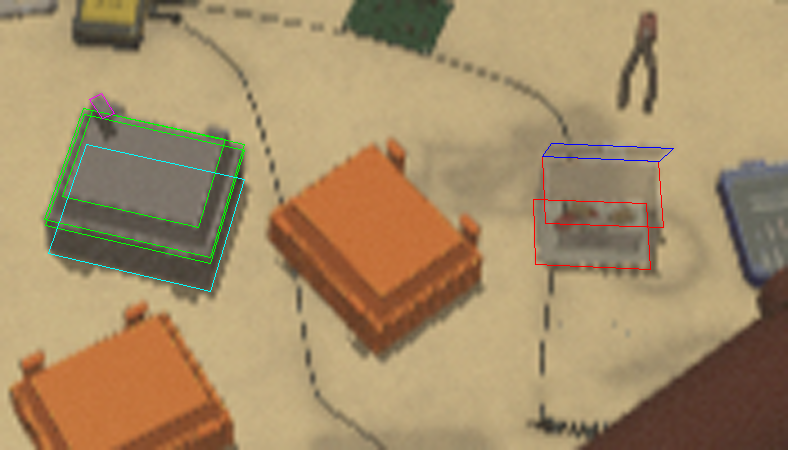

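Run:
```python
from lid import *
np.set_printoptions(suppress=True,precision=4)
PILE=[box(.122,.152,-.05,z2=0)]
M={}
for c,w in dict(scene=(235,188,78,72),top=(255,186,52,52)).items():
    for k in '01':
        im=cv2.imread(f'pics/{c}{k}.png').astype(int)
        x,y,ww,hh=w
        sat=im.max(2)-im.min(2)
        m=np.zeros((420,560),np.float32); m[y:y+hh,x:x+ww]=(sat[y:y+hh,x:x+ww]<32)
        n,l,s,ce=cv2.connectedComponentsWithStats(m.astype(np.uint8)); i=1+s[1:,4].argmax(); m=(l==i).astype(np.float32)
        net=np.load(f'm_{c}.npz')['cover']
        print(c,k,s[i],'net centroid',np.argwhere(net>0).min(0),np.argwhere(net>0).max(0))
    M[c]=m
    v=cv2.imread(f'pics/{c}1.png')[w[1]:w[1]+w[3],w[0]:w[0]+w[2]].copy(); mm=m[w[1]:w[1]+w[3],w[0]:w[0]+w[2]]>0
    v[mm,1]=255; cv2.imwrite(f'pics/seg_{c}.png',cv2.resize(v,None,fx=6,fy=6,interpolation=0))
for cams in(['scene','top'],['scene'],['top']):
    f,p=fit({c:M[c] for c in cams},COVER+PILE,[.51,.21,.05,-.1],[0,1,3],np.array([.01,.01,.1])); print(cams,f,p)
d=np.abs(cv2.imread('pics/top0.png').astype(int)-cv2.imread('pics/top1.png'));print(d.mean(),d.max())
```

```text
scene 0 [ 246  199   63   56 2433] net centroid [201 246] [243 306]
scene 1 [ 246  199   61   56 2419] net centroid [201 246] [243 306]
top 0 [ 260  192   44   43 1310] net centroid [192 261] [227 303]
top 1 [ 260  192   44   43 1310] net centroid [192 261] [227 303]
['scene', 'top'] 0.08398997783660889 [ 0.5155  0.2149  0.05   -0.1192]
['scene'] 0.03583264350891113 [ 0.5142  0.2156  0.05   -0.1196]
['top'] 0.04498797655105591 [ 0.5161  0.2143  0.05   -0.1158]
1.6980725623582766 41
```

View pics/seg_top.png

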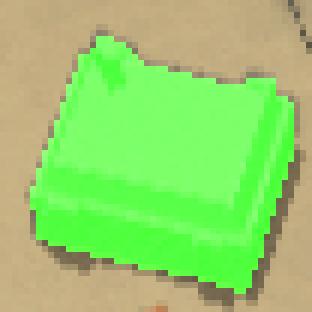

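View pics/seg_scene.png

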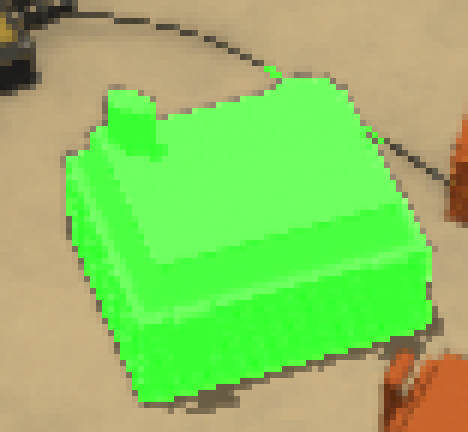

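Run:
```python
import cv2,numpy as np
a=cv2.imread('pics/scene0.png');b=cv2.imread('pics/top0.png')
def f(i,x,y,w,h,s):
    o=cv2.resize(i[y:y+h,x:x+w],None,fx=s,fy=s,interpolation=cv2.INTER_CUBIC)
    o=cv2.convertScaleAbs(o,alpha=1.5,beta=-90)
    for k in range(0,w,5): cv2.putText(o,str(x+k),(k*s,8),0,.3,(0,0,0),1); cv2.line(o,(k*s,0),(k*s,3),(0,0,0))
    for k in range(0,h,5): cv2.putText(o,str(y+k),(0,k*s+4),0,.3,(0,0,0),1)
    return o
cv2.imwrite('pics/d1.png',f(a,352,145,50,56,10)); cv2.imwrite('pics/d2.png',f(b,362,195,42,45,13))
```

```text
(no output)
```

View pics/d1.png

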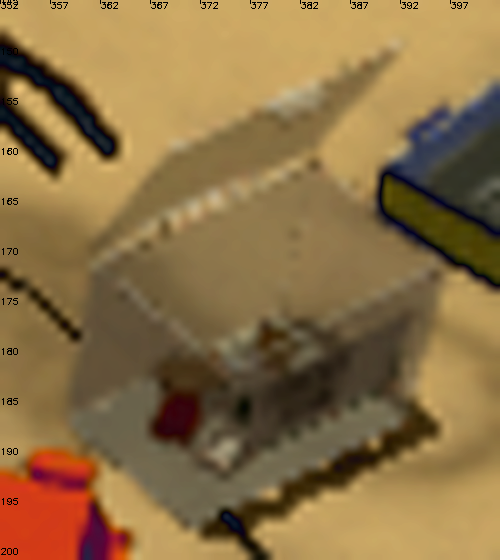

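View pics/d2.png

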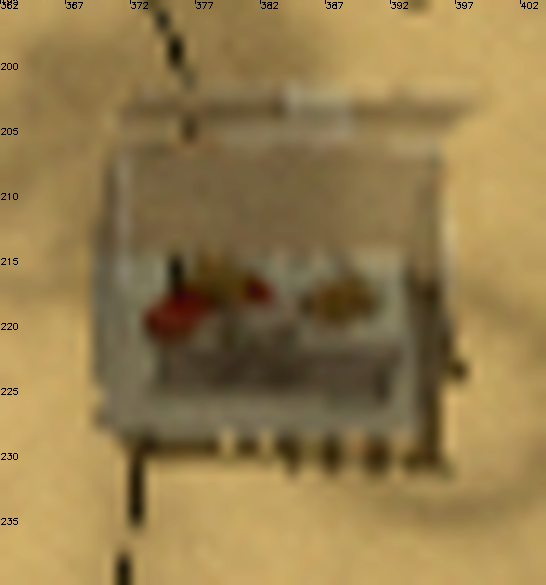

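Run:
```python
from lid import *
from scipy.optimize import least_squares
np.set_printoptions(suppress=True,precision=4)
obs={'scene':{'b++':(359,186.9),'b-+':(372,198),'b--':(392.5,185.7),'t--':(396,172.2),'h+':(361.2,171.2),'h-':(383.5,161.2),'f+':(369.5,159.8),'f-':(391.8,149.2)},
'top':{'b-+':(369.8,227.5),'b--':(395,229),'h+':(370.5,206.3),'h-':(395.7,206.8),'f+':(371.4,203.3),'f-':(398.2,203.3)}}
def pt(k,a):
    sy=1 if k[-1]=='+' else -1
    if k[0] in'bt': return ((1 if k[1]=='+' else -1)*.0345,sy*.0515,0 if k[0]=='b' else .073)
    l=0 if k[0]=='h' else .069
    return (.034-np.cos(a)*l,sy*.052,.074+np.sin(a)*l)
for cams in(['scene','top'],['scene'],['top']):
    f=lambda v:np.concatenate([w2p(c,place([pt(k,v[3])],(v[0],v[1],0,v[2]))[0])-np.array(o)+.5 for c in cams for k,o in obs[c].items()])
    s=least_squares(f,[.56,-.188,0.05,1.2],loss='soft_l1'); print(cams,s.x); print(f(s.x).reshape(-1,2).round(1).tolist())
```

```text
['scene', 'top'] [ 0.5578 -0.1873  0.1527  1.155 ]
[[-1.4, 0.7], [-0.4, 1.1], [1.0, 1.5], [1.8, -1.3], [-0.6, 0.0], [-0.3, -1.4], [-0.1, 0.8], [0.9, -0.1], [-0.6, 1.9], [-0.3, 0.3], [-0.6, -0.9], [0.2, -1.5], [1.0, -0.6], [1.1, -0.6]]
['scene'] [ 0.5588 -0.1881  0.1576  1.1733]
[[-1.4, 0.5], [-0.3, 0.8], [1.0, 1.2], [1.8, -1.6], [-0.6, -0.2], [-0.4, -1.6], [-0.2, 0.3], [0.6, -0.7]]
['top'] [ 0.5567 -0.187   0.1519  1.1348]
[[-0.7, 2.1], [-0.4, 0.5], [-0.7, -0.7], [0.1, -1.3], [0.8, 0.0], [1.0, -0.0]]
```

```bash
cat > need.py <<'E'
from h import *
import sys
# world target x y z yaw -> remaining in tool axes
def need(x,y,z,yaw,tilt=0):
    s=r.read_state(); Rc=R.from_rotvec(s['orientation']); 
    X=np.array([np.cos(yaw),np.sin(yaw),0]);Z=np.array([0,0,-1.]);Y=np.cross(Z,X)
    Rt=R.from_matrix(np.array([X,Y,Z]).T)*R.from_rotvec([0,tilt,0])
    d=Rc.inv().apply(np.array([x,y,z])-s['position']); w=(Rc.inv()*Rt).as_rotvec()
    print('t',round(s['t'],2),'pos',s['position'].round(4),'F',s['force'].round(2),'w',round(s['gripper_width'],4),'j',s['joint_positions'].round(2))
    print('tool shift mm',(d*1e3).round(1),'turn',w.round(4))
def boxw(bx,by,bz,c=(.558,-.1875,.15)):
    return c[0]+np.cos(c[2])*bx-np.sin(c[2])*by, c[1]+np.sin(c[2])*bx+np.cos(c[2])*by, bz
if __name__=='__main__': need(*map(float,sys.argv[1:]))
E
python3 - <<'E'
from need import *
x,y,z=boxw(.06,0,.3); print(x,y); need(x,y,.303,.15)
E
```

```text
0.6173262646761626 -0.17853371205158405
t 1.4 pos [ 0.2319 -0.6072  0.3027] F [ 0.56  0.82 -0.27] w 0.0931 j [ 1.18  0.61 -0.01  1.42  0.01  1.1  -0.04]
tool shift mm [ 5.130e+02 -2.629e+02 -2.000e-01] turn [-1.000e-04 -0.000e+00  2.148e-01]
```

```bash
python3 -m creep '[[0.03,-0.015,0,0,0,0.1,-1],[0.03,-0.015,0,0,0,0.1,-1],[0.036,-0.012,0,0,0,0,-1],[0.036,-0.012,0,0,0,0,-1],[0.036,-0.012,0,0,0,0,-1],[0.036,-0.012,0,0,0,0,-1],[0.036,-0.012,0,0,0,0,-1],[0.036,-0.012,0,0,0,0,-1],[0.036,-0.012,0,0,0,0,-1],[0.036,-0.012,0,0,0,0,-1],[0.036,-0.012,0,0,0,0,-1],[0.036,-0.012,0,0,0,0,-1]]' 10; python3 need.py .617 -.1785 .303 .15
```

```text
t: 2.4
position: [0.6215, -0.3923, 0.3002]
orientation: [3.127, 0.197, -0.014]
force: [0.0, -0.4, -0.3]
gripper_width: 0.018
t 2.4 pos [ 0.6215 -0.3923  0.3002] F [ 0.03 -0.4  -0.34] w 0.018 j [ 0.51  0.77  0.05  1.12 -0.03  1.25 -0.89]
tool shift mm [  22.4 -212.7   -4.7] turn [ 0.0078  0.0097 -0.0239]
```

```bash
python3 -m creep '[[0.003,-0.036,0,0,0,-0.02,-1],[0.004,-0.036,0,0,0,0,-1],[0.004,-0.036,0,0,0,0,-1],[0.004,-0.036,0,0,0,0,-1],[0.004,-0.036,0,0,0,0,-1],[0.003,-0.025,0,0,0,0,-1],[0,0,0,0,0,0,-1]]'; python3 need.py .617 -.1785 .202 .15
```

```text
t: 2.98
position: [0.6232, -0.1662, 0.2888]
orientation: [-3.129, -0.258, 0.014]
force: [-0.5, 1.3, 0.1]
gripper_width: 0.0005
t 2.98 pos [ 0.6232 -0.1662  0.2888] F [-0.52  1.34  0.08] w 0.0005 j [ 0.21  0.62  0.03  1.45 -0.02  1.08 -1.16]
tool shift mm [-7.4 11.4 86.8] turn [-0.0027  0.0086  0.0145]
```

```bash
python3 -m creep '[[0,0.005,0.025,0,0.009,0.014,-1],[0,0.005,0.025,0,0,0,-1],[0,0,0.02,0,0,0,-1],[0,0,0.01,0,0,0,-1],[0,0,0,0,0,0,-1]]'
python3 - <<'E'
from need import *
need(.617,-.1785,.202,.15); snap('scene','s2');im=snap('top','t2')
a=cv2.imread('pics/s2.png')[110:215,330:430];b=cv2.imread('pics/t2.png')[160:260,350:450]
cv2.imwrite('pics/st2.png',np.hstack([cv2.resize(a,(400,420),interpolation=2),cv2.resize(b,(400,420),interpolation=2)]))
E
```

```text
t: 3.4
position: [0.6275, -0.1744, 0.2092]
orientation: [-3.132, -0.246, -0.013]
force: [-0.9, 0.8, 0.8]
gripper_width: 0.0006
t 3.4 pos [ 0.6275 -0.1744  0.2092] F [-0.94  0.77  0.77] w 0.0006 j [ 0.22  0.71  0.03  1.53 -0.03  0.89 -1.15]
tool shift mm [-11.1   2.4   7.1] turn [ 0.0005 -0.0084  0.0065]
```

View pics/st2.png

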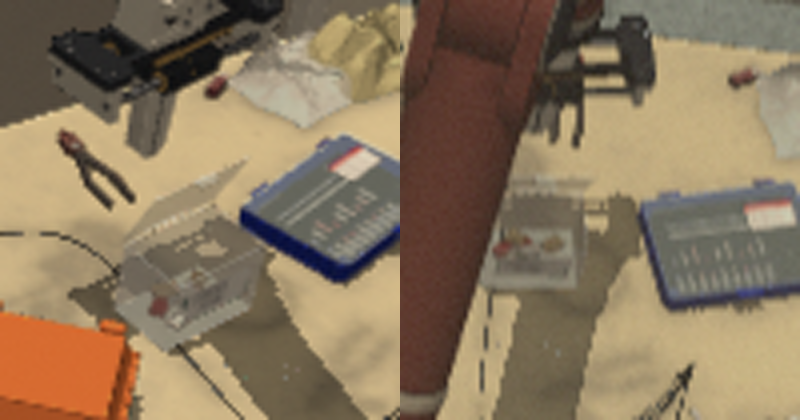

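Run:
```python
from need import *
for c in('scene','top'): print(w2p(c,[.6275,-.174,.125]))
```

```text
[365.68947651 147.43824984]
[382.67616704 190.08251214]
```

Run:
```python
from need import *
b=cv2.imread('pics/t2.png')[155:225,365:425]
o=cv2.resize(b,None,fx=10,fy=8,interpolation=2)
u=w2p('top',[.6275,-.174,.125]);cv2.circle(o,(int((u[0]+.5-365)*10),int((u[1]+.5-155)*8)),5,(0,255,0),1)
cv2.imwrite('pics/t2z.png',o)
```

```text
(no output)
```

View pics/t2z.png

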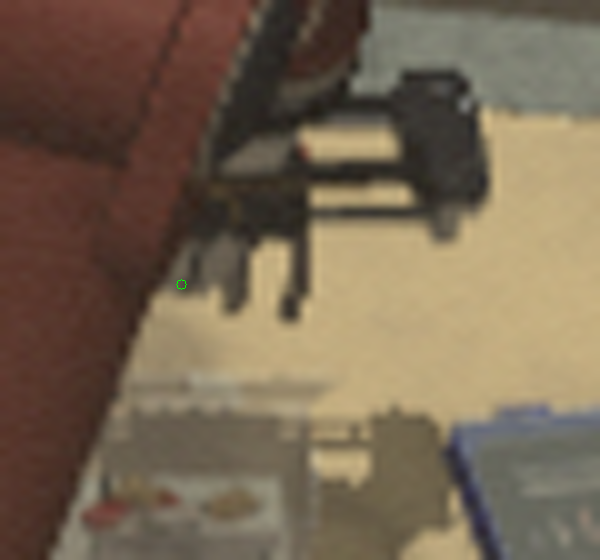

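```bash
python3 -m creep '[[-0.005,0.002,0.008,0,-0.004,0.006,-1],[-0.012,0,0.003,0,0,0,-1],[-0.014,0,0,0,0,0,-1],[-0.014,0,0,0,0,0,-1],[-0.012,0,0,0,0,0,-1],[0,0,0,0,0,0,-1]]'
python3 - <<'E'
from need import *
need(*boxw(0,0,.202),.15); snap('scene','s3')
cv2.imwrite('pics/s3z.png',cv2.resize(cv2.imread('pics/s3.png')[110:215,330:430],(600,600),interpolation=2))
E
```

```text
t: 4.0
position: [0.5738, -0.1887, 0.2047]
orientation: [3.126, 0.231, 0.035]
force: [-0.1, -0.2, -0.7]
gripper_width: 0.0005
t 4.0 pos [ 0.5738 -0.1887  0.2047] F [-0.12 -0.21 -0.7 ] w 0.0005 j [ 0.26  0.64  0.03  1.69 -0.03  0.78 -1.12]
tool shift mm [-15.5  -3.5   2.4] turn [ 0.0089 -0.0215 -0.0026]
```

View pics/s3z.png

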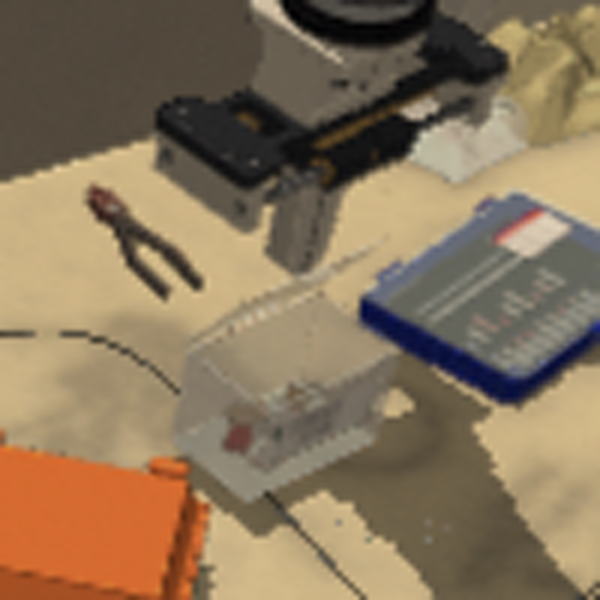

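```bash
python3 -m creep '[[-0.012,0,0.002,0.005,-0.01,0,-1],[-0.01,0,0.006,0,0,0,-1],[-0.008,0,0.01,0,0,0,-1],[-0.005,0,0.01,0,0,0,-1],[0,0,0.008,0,0,0,-1],[0,0,0,0,0,0,-1]]'
python3 - <<'E'
from need import *
need(*boxw(-.02,0,.16),.15); snap('scene','s4')
cv2.imwrite('pics/s4z.png',cv2.resize(cv2.imread('pics/s4.png')[110:215,330:430],(600,600),interpolation=2))
E
```

```text
t: 4.55
position: [0.5491, -0.1942, 0.1728]
orientation: [3.124, 0.234, 0.052]
force: [0.2, 0.1, -0.3]
gripper_width: 0.0005
t 4.55 pos [ 0.5491 -0.1942  0.1728] F [ 0.19  0.07 -0.31] w 0.0005 j [ 0.29  0.65  0.02  1.79 -0.03  0.66 -1.09]
tool shift mm [-10.6  -5.4  12.4] turn [ 0.0104 -0.0322 -0.0003]
```

View pics/s4z.png

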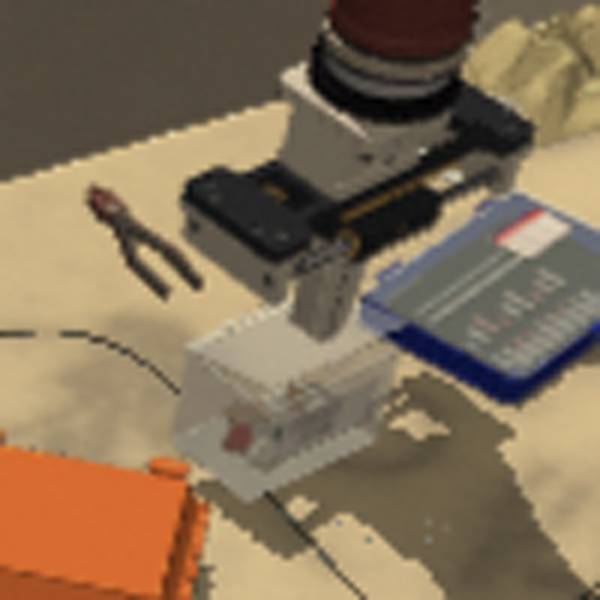

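```bash
python3 -m creep '[[-0.006,-0.002,0.005,0.005,-0.015,0,-1],[-0.005,-0.002,0.004,0.005,-0.015,0,-1],[0,0,0.003,0,0,0,-1],[0,0,0.003,0,0,0,-1],[0,0,0,0,0,0,-1]]'; python3 need.py .538 -.190 .159 .15
```

```text
t: 5.02
position: [0.5409, -0.1921, 0.1593]
orientation: [3.13, 0.237, 0.01]
force: [-0.7, 0.7, 3.5]
gripper_width: 0.0007
t 5.02 pos [ 0.5409 -0.1921  0.1593] F [-0.73  0.72  3.45] w 0.0007 j [ 0.29  0.67  0.02  1.81 -0.03  0.66 -1.09]
tool shift mm [-2.5 -2.5  0.3] turn [ 0.0029 -0.0062  0.0011]
```

Contact has started. I'll press a little more.

```bash
python3 -m creep '[[-0.003,0,0.002,0,0,0,-1],[0,0,0.002,0,0,0,-1],[0,0,0.002,0,0,0,-1],[0,0,0,0,0,0,-1]]';python3 -m creep '[[0,0,0.002,0,0,0,-1],[0,0,0,0,0,0,-1]]'
python3 - <<'E'
from need import *
need(*boxw(-.02,0,.159),.15); snap('scene','s5')
cv2.imwrite('pics/s5z.png',cv2.resize(cv2.imread('pics/s5.png')[110:215,330:430],(600,600),interpolation=2))
E
```

```text
t: 5.35
position: [0.5404, -0.1921, 0.1599]
orientation: [3.129, 0.238, 0.02]
force: [0.3, -0.5, -0.6]
gripper_width: 0.0002
t: 5.52
position: [0.5408, -0.1921, 0.1595]
orientation: [3.128, 0.238, 0.023]
force: [-1.2, 0.3, 1.8]
gripper_width: 0.0006
t 5.52 pos [ 0.5408 -0.1921  0.1595] F [-1.18  0.28  1.82] w 0.0006 j [ 0.29  0.67  0.02  1.81 -0.03  0.65 -1.09]
tool shift mm [-2.3 -2.   0.4] turn [ 0.0052 -0.0142  0.0021]
```

View pics/s5z.png

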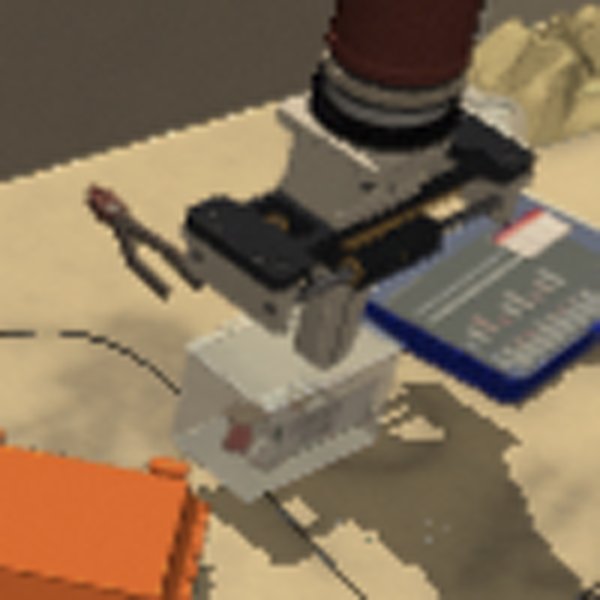

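```bash
python3 -m creep '[[0,0,0.006,0,0,0,-1],[0,0,0.008,0,0,0,-1]]'; python3 -m creep '[[0,0,0.010,0,0,0,-1]]'
```

```text
t: 5.73
position: [0.5411, -0.1925, 0.1563]
orientation: [3.129, 0.238, 0.023]
force: [-20.8, 7.1, 74.9]
gripper_width: 0.0007
t: 5.82
position: [0.541, -0.1926, 0.1561]
orientation: [3.129, 0.237, 0.024]
force: [-22.6, 7.8, 78.0]
gripper_width: 0.0007
```

```bash
python3 -m creep '[[0,0,-0.008,0,0,0,-1],[0,0,-0.02,0,0,0,-1],[0,0,-0.035,0,0,0,-1],[0,0,-0.035,0,0,0,1],[0,0,-0.035,0,0,0,1],[0,0,-0.01,0,0,0,1]]'
python3 - <<'E'
from need import *
d=np.array([1,1])/2**.5
tx,ty,_=boxw(.033,.048,0,(.5155,.2149,-.119)); print('tab',tx,ty)
need(tx,ty,.27,-.119+np.pi/4); snap('scene','s6');snap('top','t6')
a=cv2.imread('pics/s6.png')[110:215,330:430];b=cv2.imread('pics/t6.png')[160:260,350:450]
cv2.imwrite('pics/st6.png',np.hstack([cv2.resize(a,(400,420),interpolation=2),cv2.resize(b,(400,420),interpolation=2)]))
E
```

```text
t: 6.32
position: [0.5381, -0.1913, 0.3081]
orientation: [3.129, 0.238, 0.029]
force: [0.9, 0.1, 0.6]
gripper_width: 0.0161
tab 0.5539651473742154 0.25864279869281215
t 6.32 pos [ 0.5381 -0.1913  0.3081] F [0.89 0.09 0.55] w 0.0161 j [ 0.28  0.48  0.03  1.66 -0.02  0.98 -1.09]
tool shift mm [  83.  -442.6   37.4] turn [ 0.0095 -0.0163 -0.5146]
```

View pics/st6.png

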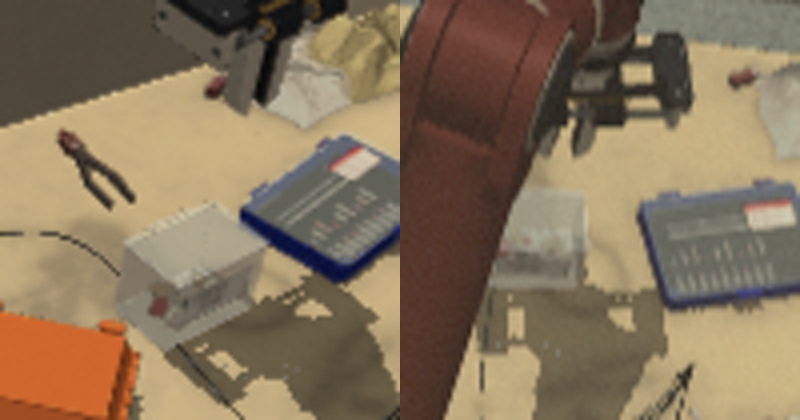

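```bash
python3 -m creep '[[0.005,-0.035,0,0,0,-0.1,1],[0.009,-0.035,0,0,0,-0.1,1],[0.012,-0.034,0,0,0,-0.1,1],[0.016,-0.032,0,0,0,-0.1,1],[0.019,-0.031,0,0,0,-0.1,1],[0.022,-0.029,0,0,0,0,1],[0.022,-0.029,0,0,0,0,1],[0.022,-0.029,0,0,0,0,1],[0.022,-0.029,0,0,0,0,1],[0.022,-0.029,0,0,0,0,1],[0.022,-0.029,0,0,0,0,1],[0,0,0,0,0,0,1]]'; python3 need.py .554 .2586 .270 .666
```

```text
t: 7.42
position: [0.5222, 0.2197, 0.2735]
orientation: [-2.965, -1.028, 0.048]
force: [-0.6, 1.5, 0.6]
gripper_width: 0.0927
t 7.42 pos [0.5222 0.2197 0.2735] F [-0.63  1.54  0.6 ] w 0.0927 j [-0.34  0.53 -0.15  1.69  0.08  0.96 -1.42]
tool shift mm [ 49.2 -10.8   2.2] turn [-0.0131  0.0282  0.0017]
```

```bash
python3 -m creep '[[0.025,-0.006,0,-0.013,0.028,0,1],[0.02,-0.005,0,0,0,0,1],[0,0,0,0,0,0,1],[0,0,0,0,0,0,1]]'
python3 - <<'E'
from need import *
need(.554,.2586,.171,.666); 
for c in('scene','top'):
    snap(c,c[0]+'7'); print(w2p(c,[.554,.2586,.116]))
a=cv2.imread('pics/s7.png')[165:265,225:325];b=cv2.imread('pics/t7.png')[160:240,240:320]
cv2.imwrite('pics/st7.png',np.hstack([cv2.resize(a,(400,400),interpolation=2),cv2.resize(b,(400,400),interpolation=2)]))
E
```

```text
t: 7.75
position: [0.5462, 0.26, 0.2613]
orientation: [2.963, 1.043, -0.029]
force: [-1.0, -1.1, -0.8]
gripper_width: 0.0929
t 7.75 pos [0.5462 0.26   0.2613] F [-1.   -1.12 -0.85] w 0.0929 j [-0.39  0.59 -0.14  1.6   0.09  0.97 -1.46]
tool shift mm [ 6.8  6.5 90.1] turn [-0.0058  0.0175  0.0109]
[256.29359481 203.79960331]
[272.12495889 193.09594422]
```

View pics/st7.png

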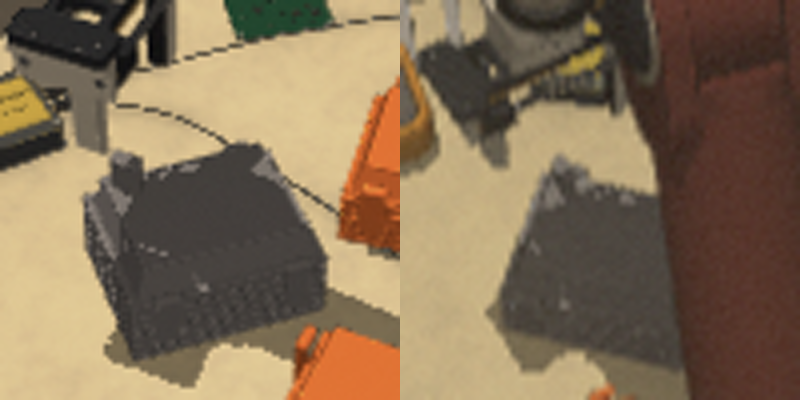

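```bash
python3 -m creep '[[0.006,0.006,0.015,-0.005,0.015,0.01,1],[0,0,0.015,0,0,0,1],[0,0,0.015,0,0,0,1],[0,0,0,0,0,0,1]]'; python3 need.py .554 .2586 .172 .666
```

```text
t: 8.18
position: [0.5541, 0.2515, 0.2151]
orientation: [2.97, 1.014, -0.005]
force: [-0.1, -0.4, -0.6]
gripper_width: 0.0928
t 8.18 pos [0.5541 0.2515 0.2151] F [-0.08 -0.36 -0.64] w 0.0928 j [-0.38  0.65 -0.13  1.65  0.11  0.86 -1.47]
tool shift mm [ 4.4 -5.7 43.1] turn [ 0.0023  0.0043 -0.0077]
```

```bash
python3 -m creep '[[0.004,-0.005,0.01,0.002,0.004,-0.008,1],[0,0,0.015,0,0,0,1],[0,0,0.012,0,0,0,1],[0,0,0,0,0,0,1]]'; python3 need.py .554 .2586 .172 .666
```

```text
t: 8.52
position: [0.5548, 0.2554, 0.178]
orientation: [2.97, 1.022, 0.004]
force: [-0.2, 0.0, -1.0]
gripper_width: 0.0931
t 8.52 pos [0.5548 0.2554 0.178 ] F [-0.17  0.03 -0.99] w 0.0931 j [-0.39  0.69 -0.12  1.68  0.12  0.78 -1.48]
tool shift mm [ 1.3 -3.1  6. ] turn [ 0.0014 -0.0021 -0.0033]
```

```bash
python3 -m creep '[[0.001,-0.003,0.005,0,0,-0.003,1],[0,0,0,0,0,0,1]]'; python3 need.py .554 .2586 .172 .666; python3 -m creep '[[0,0,0,0,0,0,-0.5],[0,0,0,0,0,0,-0.5],[0,0,0,0,0,0,-0.5],[0,0,0,0,0,0,-0.5]]' 5; python3 need.py .554 .2586 .172 .666
```

```text
t: 8.68
position: [0.5539, 0.2584, 0.1733]
orientation: [2.969, 1.026, 0.005]
force: [0.1, 0.6, -1.1]
gripper_width: 0.0928
t 8.68 pos [0.5539 0.2584 0.1733] F [ 0.07  0.65 -1.09] w 0.0928 j [-0.4   0.7  -0.12  1.68  0.12  0.77 -1.48]
tool shift mm [ 0.2 -0.1  1.3] turn [ 0.0013 -0.0028 -0.0005]
t: 9.02
position: [0.5548, 0.2593, 0.1758]
orientation: [-2.969, -1.027, -0.012]
force: [-0.0, 0.4, 0.6]
gripper_width: 0.071
t 9.02 pos [0.5548 0.2593 0.1758] F [-0.01  0.37  0.6 ] w 0.071 j [-0.4   0.7  -0.13  1.68  0.12  0.77 -1.48]
tool shift mm [-1.1  0.1  3.8] turn [ 0.0021 -0.0075  0.    ]
```

```bash
python3 -m creep '[[0,0,0.003,0,-0.005,0,-0.7],[0,0,0,0,0,0,-0.7],[0,0,0,0,0,0,-0.7],[0,0,0,0,0,0,-0.7],[0,0,0,0,0,0,-0.7],[0,0,0,0,0,0,-0.7]]' 5; python3 need.py .554 .2586 .172 .666
```

```text
t: 9.52
position: [0.5553, 0.2595, 0.1735]
orientation: [2.968, 1.026, 0.007]
force: [1.2, 0.2, -0.9]
gripper_width: 0.0312
t 9.52 pos [0.5553 0.2595 0.1735] F [ 1.19  0.16 -0.85] w 0.0312 j [-0.4   0.7  -0.12  1.68  0.12  0.77 -1.48]
tool shift mm [-1.6 -0.1  1.5] turn [ 0.0026 -0.0039 -0.0002]
```

```bash
python3 -m creep '[[-0.001,0,0.001,0,0,0,-1],[0,0,0,0,0,0,-1],[0,0,0,0,0,0,-1],[0,0,0,0,0,0,-1]]' 5; python3 -m creep '[[0,0,0,0,0,0,-1],[0,0,0,0,0,0,-1]]' 5;python3 need.py .554 .2586 .172 .666
```

```text
t: 9.85
position: [0.5545, 0.2588, 0.1724]
orientation: [2.968, 1.026, 0.007]
force: [-0.3, 0.7, 0.6]
gripper_width: 0.0119
t: 10.02
position: [0.5545, 0.2588, 0.1724]
orientation: [2.968, 1.026, 0.007]
force: [0.7, -0.4, -0.4]
gripper_width: 0.012
t 10.02 pos [0.5545 0.2588 0.1724] F [ 0.71 -0.4  -0.4 ] w 0.012 j [-0.4   0.7  -0.12  1.68  0.12  0.76 -1.48]
tool shift mm [-0.5 -0.2  0.4] turn [ 0.0026 -0.0039 -0.0002]
```

```bash
python3 -m creep '[[0,0,0,0,0,0,-1],[0,0,0,0,0,0,-1],[0,0,0,0,0,0,-1]]' 50
cat > cov.py <<'E'
from h import *
import os,sys
C0=(.5155,.2149,.05,-.119)
s=r.read_state();Rc=R.from_rotvec(s['orientation']);p=s['position']
if not os.path.exists('grasp.npz'):
    Rv=R.from_euler('z',C0[3]); np.savez('grasp.npz',R=(Rc.inv()*Rv).as_matrix(),t=Rc.inv().apply(np.array(C0[:3])-p))
g=np.load('grasp.npz');Rv=Rc*R.from_matrix(g['R']);o=p+Rc.apply(g['t'])
f=lambda q:(o+Rv.apply(q)).round(4)
print('t',round(s['t'],2),'tcp',p.round(4),'F',s['force'].round(1),'M',s['torque'].round(2),'w',round(s['gripper_width'],4))
print('cover o',o.round(4),'eul zyx',Rv.as_euler('zyx').round(3),'far',f([-.061,-.076,0]),'tabc',f([.061,.076,0]))
E
python3 cov.py
```

```text
t: 10.27
position: [0.5545, 0.2588, 0.1724]
orientation: [2.968, 1.026, 0.007]
force: [0.6, -0.4, 0.4]
gripper_width: 0.0107
t 10.27 tcp [0.5545 0.2588 0.1724] F [ 0.6 -0.4  0.4] M [-0.   -0.03 -0.01] w 0.0107
cover o [0.5155 0.2149 0.05  ] eul zyx [-0.119  0.    -0.   ] far [0.4459 0.1467 0.05  ] tabc [0.5851 0.2831 0.05  ]
```

```bash
python3 -m creep '[[-0.0037,0,-0.0046,0,0.03,0,-1],[-0.0037,0,-0.0046,0,0.03,0,-1],[-0.0037,0,-0.0046,0,0.03,0,-1]]'; python3 cov.py
```

```text
t: 10.52
position: [0.544, 0.2518, 0.1819]
orientation: [-2.938, -1.019, -0.134]
force: [0.7, 1.0, -5.1]
gripper_width: 0.0106
t 10.52 tcp [0.544  0.2518 0.1819] F [ 0.7  1.  -5.1] M [-0.02 -0.04  0.04] w 0.0106
cover o [0.5134 0.2147 0.055 ] eul zyx [-0.115 -0.067  0.055] far [0.4442 0.1466 0.0466] tabc [0.5826 0.2828 0.0634]
```

```bash
python3 -m creep '[[-0.003,0,-0.0065,0,0.03,0,-1],[-0.003,0,-0.0065,0,0.03,0,-1],[-0.003,0,-0.0055,0,0.03,0,-1]]'; python3 cov.py
```

```text
t: 10.77
position: [0.5307, 0.2418, 0.1941]
orientation: [-2.905, -1.009, -0.246]
force: [1.1, 0.8, -6.7]
gripper_width: 0.0106
t 10.77 tcp [0.5307 0.2418 0.1941] F [ 1.1  0.8 -6.7] M [-0.25  0.06  0.09] w 0.0106
cover o [0.5079 0.2111 0.0639] eul zyx [-0.109 -0.127  0.106] far [0.4395 0.1435 0.0479] tabc [0.5763 0.2787 0.0798]
```

```bash
cat > look.py <<'E'
from h import *
import sys
n=sys.argv[1]
for c in('scene','top'): snap(c,c[0]+n)
a=cv2.imread(f'pics/s{n}.png')[165:265,225:325];b=cv2.imread(f'pics/t{n}.png')[170:250,240:320]
cv2.imwrite(f'pics/st{n}.png',np.hstack([cv2.resize(a,(400,400),interpolation=2),cv2.resize(b,(400,400),interpolation=2)]))
E
python3 look.py 8
```

```text
(no output)
```

View pics/st8.png

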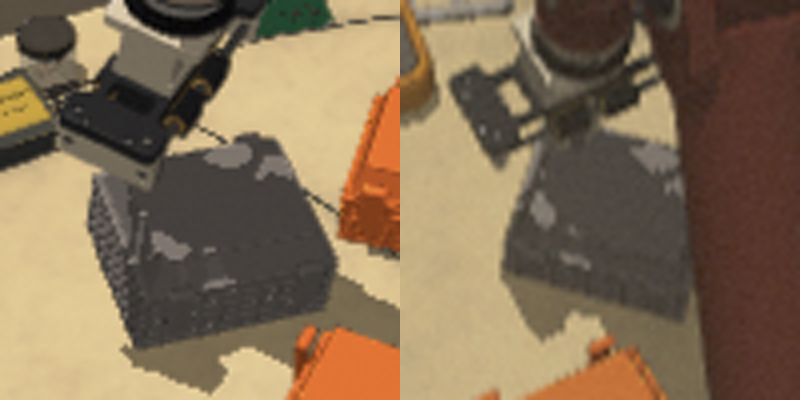

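Run:
```python
import cv2,numpy as np
a=cv2.imread('pics/s7.png')[215:270,240:320];b=cv2.imread('pics/s8.png')[215:270,240:320]
cv2.imwrite('pics/cmp8.png',np.vstack([cv2.resize(a,None,fx=5.4,fy=5.4,interpolation=0),cv2.resize(b,None,fx=5.4,fy=5.4,interpolation=0)]))
```

```text
(no output)
```

View pics/cmp8.png

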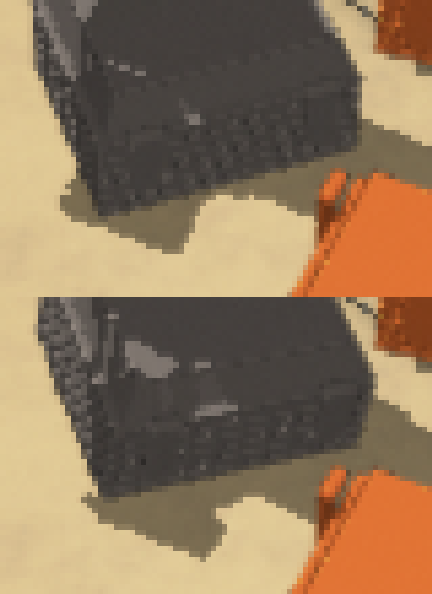

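```bash
cat > ovl.py <<'E'
from fit import *
import sys
n=sys.argv[1]; dx=float(sys.argv[2]) if len(sys.argv)>2 else 0
s=r.read_state();Rc=R.from_rotvec(s['orientation']);p=s['position']
g=np.load('grasp.npz');Rv=Rc*R.from_matrix(g['R']);o=p+Rc.apply(g['t'])
def ov(c,x0,y0,w,h,sc):
    im=cv2.imread(f'pics/{c[0]}{n}.png'); im=cv2.resize(im[y0:y0+h,x0:x0+w],None,fx=sc,fy=sc,interpolation=cv2.INTER_CUBIC); im=cv2.convertScaleAbs(im,alpha=1.5)
    def poly(pts,col):
        uv=((np.array([w2p(c,q) for q in pts])+.5-[x0,y0])*sc).astype(np.int32); cv2.polylines(im,[uv],True,col,1)
    k=[0,1,3,2]
    for q in COVER[:2]:
        q=[o+Rv.apply(t) for t in q]; poly([q[i] for i in k],(0,255,0)); poly([q[4+i] for i in k],(0,255,0))
    q=place(box(.122,.152,0,z2=.05),(.5155,.2149,0,-.119)); poly([q[i] for i in k],(255,255,0)); poly([q[4+i] for i in k],(255,255,0))
    return im
a=ov('scene',235,180,80,85,5);b=ov('top',250,175,64,68,6.25)
cv2.imwrite(f'pics/ov{n}.png',np.hstack([a,b]))
E
python3 ovl.py 8
```

```text
(no output)
```

View pics/ov8.png

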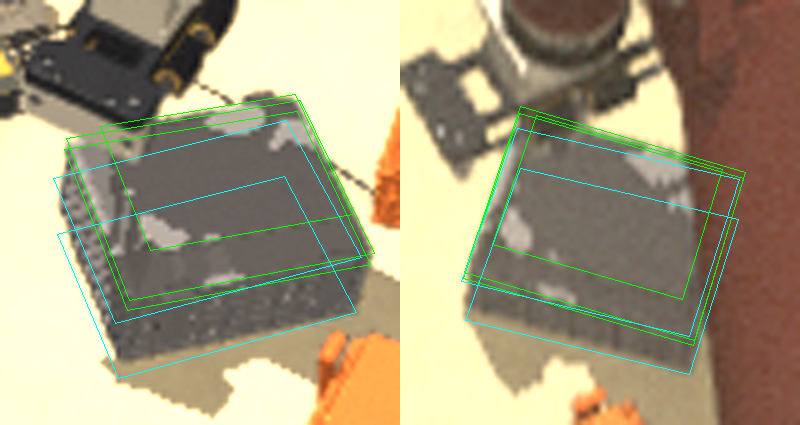

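The overlay shows the whole stack tilting with the cover (the pile's near corner is up about 3 px), so the tongues haven't let go. I'll set it back down along the same arc and then peel more briskly, so the pile's inertia holds it.

```bash
python3 -m creep '[[0.005,0,0.004,0,-0.028,0,-1],[0.005,0,0.004,0,-0.028,0,-1],[0.005,0,0.004,0,-0.028,0,-1]]'; python3 cov.py; python3 need.py .5545 .2588 .1724 .665
```

```text
t: 11.12
position: [0.5449, 0.2515, 0.1871]
orientation: [-2.941, -1.017, -0.124]
force: [-5.8, -1.4, 15.2]
gripper_width: 0.011
t 11.12 tcp [0.5449 0.2515 0.1871] F [-5.8 -1.4 15.2] M [-0.19  0.65 -0.16] w 0.011
cover o [0.5136 0.2141 0.0604] eul zyx [-0.118 -0.062  0.051] far [0.4442 0.146  0.0526] tabc [0.583  0.2821 0.0682]
t 11.12 pos [0.5449 0.2515 0.1871] F [-5.77 -1.36 15.19] w 0.011 j [-0.38  0.65 -0.14  1.76  0.11  0.66 -1.47]
tool shift mm [10.8  0.2 15.6] turn [ 0.0004 -0.0842  0.0006]
```

```bash
python3 look.py 9; python3 ovl.py 9
```

```text
(no output)
```

View pics/ov9.png

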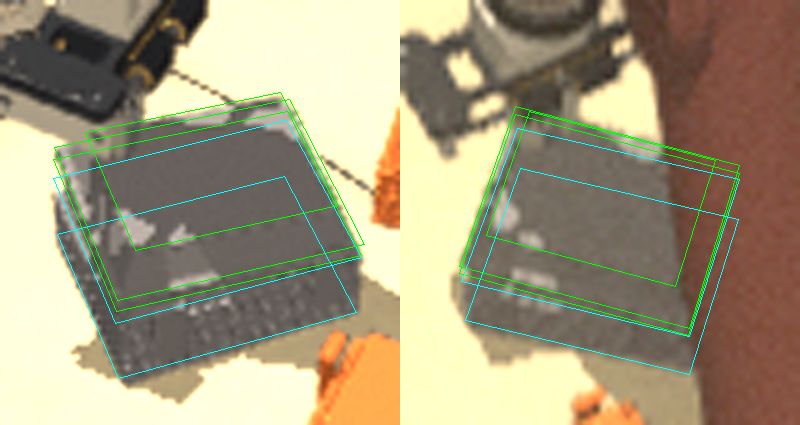

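Run:
```python
import cv2,numpy as np
a=cv2.imread('pics/s9.png')[185:265,240:320]
cv2.imwrite('pics/z9.png',cv2.convertScaleAbs(cv2.resize(a,None,fx=7.4,fy=7.4,interpolation=2),alpha=1.6))
```

```text
(no output)
```

View pics/z9.png

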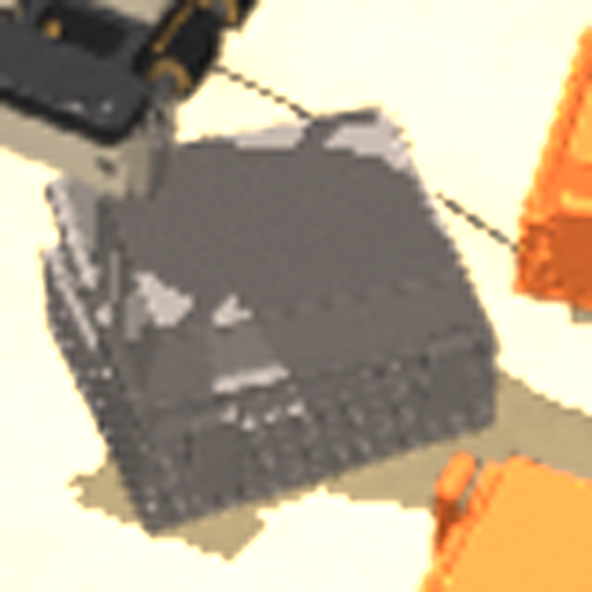

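```bash
python3 -m creep '[[-0.009,0,-0.014,0,0.08,0,-1],[-0.009,0,-0.014,0,0.08,0,-1]]'; python3 cov.py; python3 look.py 10; python3 ovl.py 10
```

```text
t: 11.38
position: [0.5311, 0.2434, 0.2118]
orientation: [-2.869, -0.997, -0.36]
force: [0.4, -1.1, -0.5]
gripper_width: 0.0108
t 11.38 tcp [0.5311 0.2434 0.2118] F [ 0.4 -1.1 -0.5] M [-0.28  0.22 -0.02] w 0.0108
cover o [0.5166 0.2194 0.079 ] eul zyx [-0.1   -0.19   0.158] far [0.4496 0.1528 0.0554] tabc [0.5837 0.286  0.1026]
```

View pics/ov10.png

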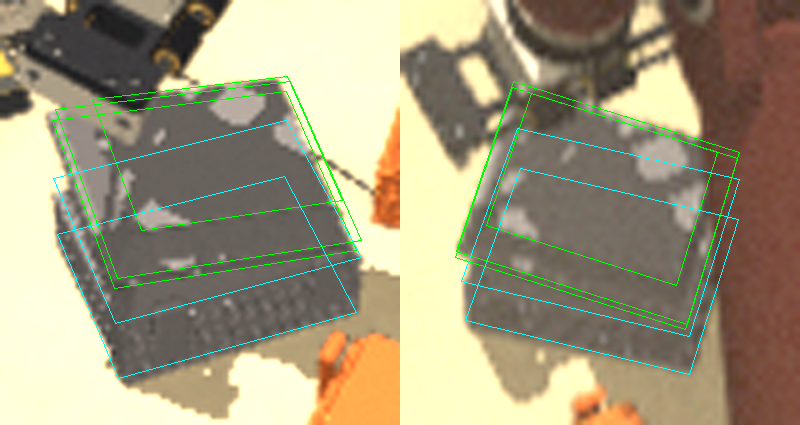

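```bash
python3 -m creep '[[-0.005,0,-0.006,0,0.04,0,-1],[0.004,0,-0.012,0,0,0,-1],[0.004,0,-0.012,0,0,0,-1],[0.004,0,-0.012,0,0,0,-1]]'; python3 cov.py; python3 look.py 11; python3 ovl.py 11
```

```text
t: 11.82
position: [0.5258, 0.2382, 0.2532]
orientation: [-2.857, -0.989, -0.393]
force: [-0.1, 0.5, -1.1]
gripper_width: 0.0108
t 11.82 tcp [0.5258 0.2382 0.2532] F [-0.1  0.5 -1.1] M [-0.18  0.17  0.01] w 0.0108
cover o [0.5138 0.2165 0.1198] eul zyx [-0.1   -0.208  0.175] far [0.447  0.1504 0.0938] tabc [0.5805 0.2825 0.1458]
```

View pics/ov11.png

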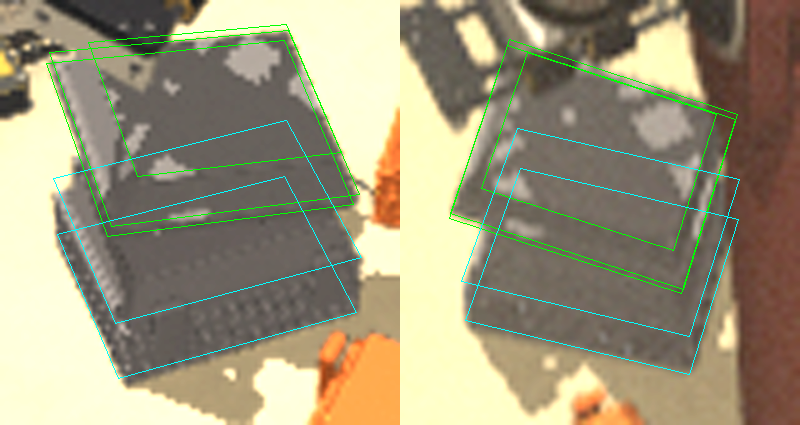

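```bash
python3 -m creep '[[0.006,0,-0.022,0,0,0,-1],[0.006,0,-0.022,0,0,0,-1],[0.005,0,-0.022,0,-0.07,0,-1],[0.004,0,-0.022,0,-0.07,0,-1],[0.002,0,-0.022,0,-0.07,0,-1],[0,0,0,0,-0.06,0,-1],[0,0,0,0,0,0,-1]]'; python3 cov.py; python3 need.py .5545 .2588 .36 .665; python3 look.py 12
```

```text
t: 12.5
position: [0.5258, 0.2382, 0.366]
orientation: [2.968, 1.028, -0.03]
force: [-0.1, -0.1, -1.5]
gripper_width: 0.0107
t 12.5 tcp [0.5258 0.2382 0.366 ] F [-0.1 -0.1 -1.5] M [ 0.07 -0.06 -0.05] w 0.0107
cover o [0.4841 0.1934 0.2448] eul zyx [-0.118  0.022 -0.007] far [0.4146 0.1252 0.2469] tabc [0.5536 0.2617 0.2428]
t 12.5 pos [0.5258 0.2382 0.366 ] F [-0.05 -0.13 -1.52] w 0.0107 j [-0.34  0.46 -0.19  1.53  0.09  1.18 -1.45]
tool shift mm [35.4  1.6  5.3] turn [-0.0053  0.0181  0.0019]
```

View pics/s12.png

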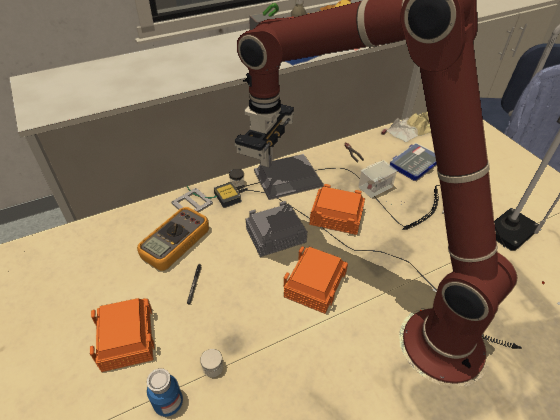

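The scene view shows the cover in hand at (290,173) and the pile still standing at (276,230), with the box clear at (377,178). Next I'll refine the pose of the shut box.

Run:
```python
from lid import *
np.set_printoptions(suppress=True,precision=4)
im={}
B={}
for c in('scene','top'):
    im[c]=snap(c,c[0]+'13'); k=regions_of(c,'kit_box'); print(c,[(round(q['conf'],2),q['mask'].sum()) for q in k])
    if k: B[c]=k[0]['mask'].astype(np.float32)
for cams in [list(B)]+[[c] for c in B]:
    for yaw in(0,.15):
        print(cams,fitb({c:B[c] for c in cams},[.558,-.1875,yaw,0.0],(0,1,2)))
def f(i,x,y,w,h,s):
    o=cv2.resize(i[y:y+h,x:x+w,::-1],None,fx=s,fy=s,interpolation=cv2.INTER_CUBIC)
    o=cv2.convertScaleAbs(o,alpha=1.5,beta=-90)
    for k in range(0,w,5): cv2.putText(o,str(x+k),(k*s,8),0,.3,(0,0,0),1); cv2.line(o,(k*s,0),(k*s,3),(0,0,0))
    for k in range(0,h,5): cv2.putText(o,str(y+k),(0,k*s+4),0,.3,(0,0,0),1)
    return o
cv2.imwrite('pics/e1.png',f(im['scene'],352,152,50,50,11)); cv2.imwrite('pics/e2.png',f(im['top'],362,195,42,42,13))
```

```text
scene [(0.57, np.int64(987))]
top [(0.75, np.int64(673)), (0.51, np.int64(984)), (0.24, np.int64(921))]
['scene', 'top'] (np.float64(0.11716049909591675), array([ 0.5599, -0.1871,  0.1161,  0.    ]))
['scene', 'top'] (np.float64(0.11617588996887207), array([ 0.5592, -0.1876,  0.1148,  0.    ]))
['scene'] (np.float64(0.061921894550323486), array([ 0.5607, -0.1874,  0.1208,  0.    ]))
['scene'] (np.float64(0.06202477216720581), array([ 0.5599, -0.1869,  0.1168,  0.    ]))
['top'] (np.float64(0.05252707004547119), array([ 0.5585, -0.1873,  0.0857,  0.    ]))
['top'] (np.float64(0.05263632535934448), array([ 0.5595, -0.1878,  0.0973,  0.    ]))
```

View pics/e1.png

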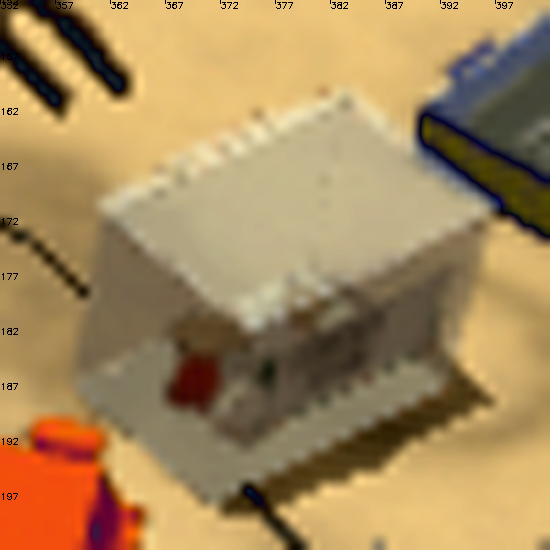

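View pics/e2.png

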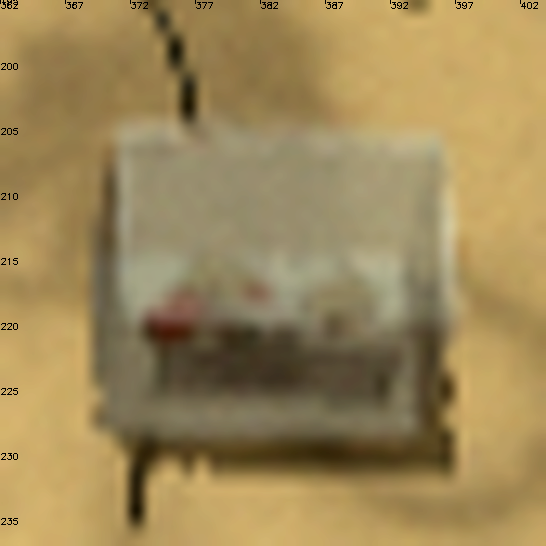

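Run:
```python
from h import *
P=np.array([p2w('scene',np.array([352,152])+np.array(q)/11-.5,.075) for q in[(100,205),(350,92),(492,208),(245,325)]])
print(P.round(4),P.mean(0).round(4)); a=P[0]-P[1];b=P[3]-P[2]; print([np.arctan2(-v[0],v[1]).round(3) for v in(a,b)],[np.linalg.norm(v) for v in(a,b,P[1]-P[2],P[0]-P[3])])
for v in(P[1]-P[2],P[0]-P[3]): print(np.arctan2(v[1],v[0]))
P=np.array([p2w('top',np.array([362,195])+np.array(q)/13-.5,.075) for q in[(120,130),(438,135)]])
a=P[0]-P[1];print(P.round(4),np.arctan2(-a[0],a[1]))
```

```text
[[ 0.5843 -0.133   0.075 ]
 [ 0.5952 -0.2328  0.075 ]
 [ 0.5312 -0.2384  0.075 ]
 [ 0.5203 -0.1407  0.075 ]] [ 0.5578 -0.1862  0.075 ]
[np.float64(0.109), np.float64(0.111)] [np.float64(0.10038012539912064), np.float64(0.09831318872291282), np.float64(0.06426728174420958), np.float64(0.06444824934310253)]
0.08694240716256237
0.11907993064152161
[[ 0.5853 -0.1358  0.075 ]
 [ 0.5981 -0.2325  0.075 ]] 0.1310665627610638
```

```bash
cat > tgt.py <<'E'
from need import *
g=np.load('grasp.npz'); 
def tgt(c=(.559,-.187,.165),yaw=.11):
    Rv=R.from_euler('z',yaw); Rt=Rv*R.from_matrix(g['R']).inv(); p=np.array(c)-Rt.apply(g['t'])
    s=r.read_state(); Rc=R.from_rotvec(s['orientation'])
    print('target tcp',p.round(4),'shift mm',(Rc.inv().apply(p-s['position'])*1e3).round(1),'turn',(Rc.inv()*Rt).as_rotvec().round(4),'v',np.abs(s['joint_vel']).max().round(3))
if __name__=='__main__': tgt(*( [tuple(map(float,sys.argv[1:4])),float(sys.argv[4])] if len(sys.argv)>1 else []))
E
python3 tgt.py
```

```text
target tcp [ 0.587  -0.1354  0.2874] shift mm [-178.5  331.6   79.8] turn [-0.0095  0.022  -0.2293] v 0.004
```

```bash
python3 -m creep '[[-0.006,0.011,0,0,0.01,0,-1],[-0.011,0.020,0,-0.005,0.01,-0.02,-1],[-0.014,0.026,0,0,0,-0.03,-1],[-0.015,0.025,0,0,0,-0.03,-1],[-0.016,0.024,0,0,0,-0.03,-1],[-0.017,0.024,0,0,0,-0.03,-1],[-0.017,0.023,0,0,0,-0.03,-1],[-0.017,0.023,0,0,0,-0.03,-1],[-0.019,0.022,0,0,0,-0.02,-1],[-0.019,0.022,0,0,0,0,-1],[-0.019,0.022,0,0,0,0,-1],[-0.019,0.022,0,0,0,0,-1]]'; python3 cov.py; python3 tgt.py
```

```text
t: 13.8
position: [0.5764, -0.1041, 0.3615]
orientation: [-2.825, -1.37, -0.0]
force: [0.4, 0.2, -0.4]
gripper_width: 0.0105
t 13.8 tcp [ 0.5764 -0.1041  0.3615] F [ 0.4  0.2 -0.4] M [ 0.06 -0.1   0.  ] w 0.0105
cover o [ 0.5482 -0.1559  0.2393] eul zyx [0.118 0.005 0.   ] far [ 0.4966 -0.2385  0.2395] tabc [ 0.5998 -0.0732  0.239 ]
target tcp [ 0.587  -0.1354  0.2874] shift mm [-18.1  27.9  74.1] turn [-0.0041  0.003   0.0084] v 0.632
```

```bash
python3 -m creep '[[-0.009,0.01,0.005,-0.004,0.003,0.008,-1],[-0.003,0.006,0.01,0,0,0,-1],[0,0,0.012,0,0,0,-1],[0,0,0.012,0,0,0,-1],[0,0,0.01,0,0,0,-1],[0,0,0.006,0,0,0,-1],[0,0,0,0,0,0,-1],[0,0,0,0,0,0,-1]]'; python3 cov.py; python3 tgt.py;python3 - <<'E'
from h import *
for c in('scene','top'): snap(c,c[0]+'14')
E
```

```text
t: 14.47
position: [0.5766, -0.133, 0.2983]
orientation: [-2.841, -1.339, 0.002]
force: [0.3, 1.0, -1.1]
gripper_width: 0.0106
t 14.47 tcp [ 0.5766 -0.133   0.2983] F [ 0.3  1.  -1.1] M [ 0.04 -0.07 -0.04] w 0.0106
cover o [ 0.5471 -0.1843  0.1762] eul zyx [ 0.096  0.006 -0.001] far [ 0.4936 -0.2658  0.1766] tabc [ 0.6006 -0.1028  0.1758]
target tcp [ 0.587  -0.1354  0.2874] shift mm [ 4.8  9.6 10.9] turn [-0.0037  0.0045 -0.0143] v 0.026
```

View pics/s14.png

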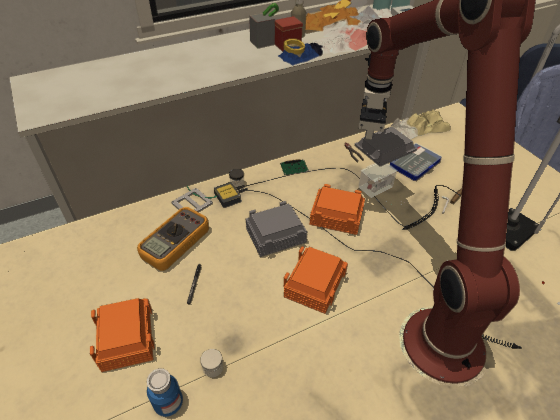

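View pics/t14.png

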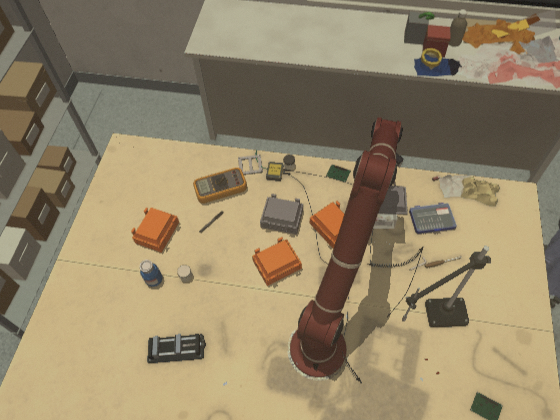

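Now the final fine approach, followed by a check of the cover's actual pose in the picture.

```bash
python3 -m creep '[[0.005,0.009,0.007,-0.004,0.005,-0.014,-1],[0,0,0.004,0,0,0,-1],[0,0,0,0,0,0,-1],[0,0,0,0,0,0,-1]]'; python3 cov.py; python3 tgt.py
```

```text
t: 14.9
position: [0.5895, -0.1345, 0.2888]
orientation: [2.827, 1.361, 0.017]
force: [0.5, -0.4, -0.4]
gripper_width: 0.011
t 14.9 tcp [ 0.5895 -0.1345  0.2888] F [ 0.5 -0.4 -0.4] M [-0.06 -0.02  0.01] w 0.011
cover o [ 0.5625 -0.1862  0.1662] eul zyx [ 0.112 -0.007 -0.001] far [ 0.5104 -0.2686  0.1659] tabc [ 0.6146 -0.1038  0.1665]
target tcp [ 0.587  -0.1354  0.2874] shift mm [-2.3 -1.4  1.4] turn [ 0.0061 -0.0041  0.0024] v 0.008
```

```bash
cat > chk.py <<'E'
from fit import *
import sys
n=sys.argv[1]
s=r.read_state();Rc=R.from_rotvec(s['orientation']);p=s['position']
g=np.load('grasp.npz');Rv=Rc*R.from_matrix(g['R']);o=p+Rc.apply(g['t'])
for c in('scene','top'): snap(c,c[0]+n)
def ov(c,x0,y0,w,h,sc):
    im=cv2.imread(f'pics/{c[0]}{n}.png'); im=cv2.resize(im[y0:y0+h,x0:x0+w],None,fx=sc,fy=sc,interpolation=cv2.INTER_CUBIC); im=cv2.convertScaleAbs(im,alpha=1.5)
    def poly(pts,col):
        uv=((np.array([w2p(c,q) for q in pts])+.5-[x0,y0])*sc).astype(np.int32); cv2.polylines(im,[uv],True,col,1)
    k=[0,1,3,2]
    for q in COVER[:2]:
        q=[o+Rv.apply(t) for t in q]; poly([q[i] for i in k],(0,255,0)); poly([q[4+i] for i in k],(0,255,0))
    q=place(box(.069,.103,0,z2=.075),(.559,-.187,0,.11)); poly([q[i] for i in k],(0,0,255)); poly([q[4+i] for i in k],(0,0,255))
    return im
cv2.imwrite(f'pics/ov{n}.png',np.hstack([ov('scene',335,110,100,100,4),ov('top',355,170,80,80,5)]))
E
python3 chk.py 15
```

```text
(no output)
```

View pics/ov15.png

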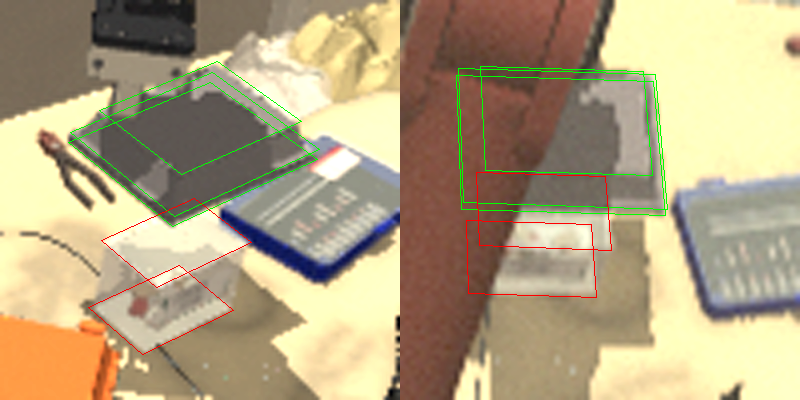

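```bash
python3 -m creep '[[-0.002,-0.001,0.001,0.005,-0.004,0.002,-1],[0,0,0,0,0,0,-1],[0,0,0,0,0,0,-1]]'; python3 cov.py; python3 tgt.py; python3 look.py 16
python3 - <<'E'
from h import *
a=cv2.imread('pics/scene0.png')[130:265,225:425];b=cv2.imread('pics/s16.png')[130:265,225:425]
cv2.imwrite('pics/fin.png',np.vstack([cv2.resize(a,None,fx=2.2,fy=2.2),cv2.resize(b,None,fx=2.2,fy=2.2)]))
E
```

```text
t: 15.25
position: [0.587, -0.1357, 0.2882]
orientation: [2.831, 1.358, 0.007]
force: [-0.0, -0.1, -0.3]
gripper_width: 0.0109
t 15.25 tcp [ 0.587  -0.1357  0.2882] F [-0.  -0.1 -0.3] M [-0.   -0.05  0.05] w 0.0109
cover o [ 0.559  -0.1873  0.1659] eul zyx [ 0.11  -0.    -0.001] far [ 0.5067 -0.2696  0.1659] tabc [ 0.6113 -0.1051  0.1658]
target tcp [ 0.587  -0.1354  0.2874] shift mm [ 0.2 -0.1  0.8] turn [ 0.0009  0.0004 -0.0002] v 0.004
```

View pics/fin.png

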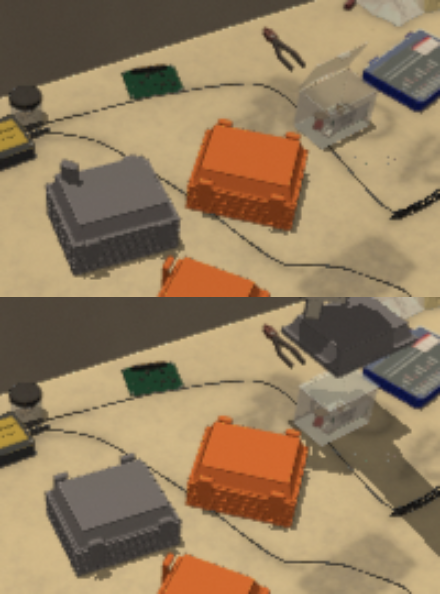

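```bash
python3 - <<'E'
from fit import *
np.set_printoptions(suppress=True,precision=4)
PL=[box(.122,.152,0,z2=.05),box(.122,.152,.05,.094,.124,.074)]
M={}
for c,(x,y,w,h) in dict(scene=(235,188,78,72),top=(255,186,52,52)).items():
    im=cv2.imread(f'pics/{c[0]}16.png').astype(int); sat=im.max(2)-im.min(2)
    m=np.zeros((420,560),np.uint8); m[y:y+h,x:x+w]=(sat<32)[y:y+h,x:x+w]
    m=cv2.morphologyEx(m,cv2.MORPH_OPEN,np.ones((5,5),np.uint8)) if c=='scene' else m
    n,l,s,_=cv2.connectedComponentsWithStats(m); M[c]=(l==1+s[1:,4].argmax()).astype(np.float32)
for cams in(['scene','top'],['scene'],['top']): print(cams,fit({c:M[c] for c in cams},PL,[.5155,.2149,0,-.119],[0,1,3],np.array([.01,.01,.1])))
E
python3 -c "
from rig import r
r.close_job()"
```

```text
['scene', 'top'] (np.float64(0.11182558536529541), array([ 0.5116,  0.2158,  0.    , -0.0739]))
['scene'] (np.float64(0.051386356353759766), array([ 0.5108,  0.2167,  0.    , -0.0887]))
['top'] (np.float64(0.05654686689376831), array([ 0.5113,  0.2157,  0.    , -0.0749]))
the job is handed in; nothing more can be done
```

I shut the lid and peeled the top cover off by its tab. At hand-in, at about 15 s, the arm was holding the cover level over the shut box. The one shortfall is that the rest of the stack may have moved slightly.

- **Lid:** it was pressed shut and looked fully shut in the scene picture. The last press reached about 78 N at the fingertips. That is under the 120 N wrist limit, but more than was needed.
- **Peel:** on the first slow try the whole stack tipped with the cover, by about 9°. I lowered it onto the bench and peeled again faster. The tab corner came up first with the far corner about 5 mm above its seat or less, and the cover came free with the pile standing flat.
- **Final hold:** by the arm's readings and the grasp measured at the tab, the cover is centred within about 1 mm of my box measurement. Yaw is 0.110 rad against about 0.11 for the box, and tilt is under 0.1°. The rim is about 91 mm above the lid, with no contact force and the arm still. The camera overlay agreed with this.
- **Box yaw:** separate measurements of the box ranged from 0.09 to 0.15 rad, so the lengthwise alignment could be off by a couple of degrees.
- **Check that disagreed:** just before hand-in, a rough fit of the remaining pile put it about 4 mm and 2–2.5° from where it started. Overlays made just after the release showed it in its original place. The first tilt may have shifted it slightly, and I did not correct it.
- **Board, jar and cutters:** they look unmoved in the before and after pictures.

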